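# Draw the axle out of a clamped belt roller onto the shaft rests

## Task

The belt roller clamped in the strip-down stand has to be stripped: draw its steel axle out of it, taking a fresh hold again and again as the V-rests limit each pull, until the axle is wholly clear of the roller and lies in both V-rests, bridging them, and let go of it. Do not drop the axle off the stand, and leave the stock on the shelf and the red guide wheels on the bench where they are.

Things in the scene. Friction and masses are not known exactly. Their poses are not given: they have to be found in the camera images.
- stand: Fixed strip-down stand: dark rail 80 wide, 40 high, 420 mm long; along it two blue clamps hold a grey belt roller (60 mm diameter, 180 mm long, level), then come two blue rests with white V-pads. Origin on the bench below the roller's mouth; y runs along the rail out of the mouth over the rests (towards the robot and its left); x points level away from the open side, to the shelf, z up. Roller at y -180 to 0.
- clamp (a point): Top of the clamp nearer the mouth (y = -55), 168 mm above the bench; the clamps are 24 mm long and 90 mm wide, the other stands at y = -135.
- shelf_edge (a point): Middle of the front lower edge of the fixed plywood shelf's board (100 mm deep, 500 long): 290 mm above the bench, parallel to the axle, 20 to 24 mm beyond its line. An upright gripper strikes it: lean the tool 30 to 45 degrees off vertical, fingers pointing down and towards the shelf. The other side is open. End panels under the board at about y = -219 and 244 of the stand.
- mouth (a point): Centre of the roller's open bore at its mouth, 130 mm above the bench. The bore is 20 mm wide, straight and smooth right through; the axle lies loosely on its bottom, its axis 128 mm above the bench. The rail's top lies 88 mm below that axis.
- rest1 (a point): First V-rest: where the axle's axis lies when resting there, 125 mm above the bench, 105 mm from the mouth. The 90-degree V is 20 mm long along y, so 95 mm of axle are free between mouth and rest; its arms reach 13 mm above and 28 mm to either side of this point, so fingers holding the axle cannot pass it.
- rest2 (a point): Second V-rest, the same as the first, 195 mm from the mouth (y = 195), leaving 70 mm free between the rests.
- axle: Bright steel axle, a plain round bar 16 mm in diameter, 220 mm long, about 0.35 kg. Origin at its centre; its y runs along the bar from tail to nose (it may roll about it). It starts in the roller, nose 45 to 70 mm out of the mouth, slides at a few newtons, and stays where it is left, also when let go of half drawn.
- nose (a point): Centre of the axle's leading end face, the end that stands out of the mouth; the tail is the other end, 220 mm away, hidden in the roller at the start.
- canister: Grey screw-top canister of bolts, 69 mm diameter, 88 mm high, on the shelf board (top 308 mm above the bench). Origin at the centre of its underside. Bystander.
- bracket: Green cast aluminium roller bracket, 70 x 75 mm, 64 mm high, on the shelf board. Origin at the centre of its underside. Bystander.
- spring_hub: Chrome tension spring hub, 60 mm diameter, 66 mm high, on the shelf board. Origin at the centre of its underside. Bystander.
- guide_wheels: Pair of red nylon guide wheels bolted face to face, 62 mm diameter, 52 mm high, lying on the bench on the open side of the stand, 140 to 180 mm from the line of the axle, beside the roller. Origin at the centre of the underside. Bystander.
Not all that is in view belongs to the job. Several things have the shape of the axle; the one meant has the colours described above.

How it is judged:
On the way:
1. the axle is drawn along its line until its nose has passed the first V-rest, its tail still in the roller (y of nose in the frame of stand between 0.118 and 0.2 m and angle between the y axis of axle and the y axis of stand, either way round below 0.12 rad), for 0.1 s.
At the end, for the whole second after the job is handed in: The axle lies still in both V-rests: nose 223 to 312 mm from the mouth (so tail 3 to 92 mm out), axis within 8 mm sideways and 6 mm in height of its place in the Vs and 0.06 rad of the roller's line, under 20 mm/s. Each bystander is within 30 mm of its start (y of nose in the frame of stand between 0.223 and 0.312 m and angle between the y axis of axle and the y axis of stand, either way round below 0.06 rad and x of axle in the frame of stand between -0.008 and 0.008 m and z of axle in the frame of stand between 0.119 and 0.131 m and linear speed of axle below 0.02 m/s and distance of each of canister, bracket, spring_hub, guide_wheels from where it was at the start of the episode below 0.03 m); the robot touches nothing.
It fails at once if the axle is dropped off the stand (its middle below 80 mm over the bench) (height (world z) of axle below 0.08 m).
It fails at once if a bystander (canister, bracket, spring hub, guide wheels) is shifted by more than 30 mm (distance of any of canister, bracket, spring_hub, guide_wheels from where it was at the start of the episode above 0.03 m).
It also fails if it takes over 59 s, if anything falls off the work surface, if the arm or the gripper's body presses on something with over 40 N, if the wrist force passes 120 N, or if a joint passes its speed limit or range.

## Robot

A 7-joint arm with a two-finger parallel gripper is mounted at the origin on the work surface. World frame = base frame: x ahead of the robot, y to its left, z up, the work surface at z = 0. Lengths are in m, angles in rad, forces in N, time in s.
With the tool pointing down it reaches from about 0.425 to 0.875 m from the base axis. Payload 4.7 kg.
Tool frame: the origin (TCP) lies midway between the tips of the shut fingers; the grasp point (between the pads) lies 19 mm behind it; z points along the fingers, y is the line along which they close (so a half turn about z gives the same grasp; the last joint's range is limited). The gripper opens to 85 mm and grips with 20 to 120 N. Pads are 22 mm wide; open, the fingers measure 114 mm over their backs; the gripper's body (76 mm by 85 mm) begins 54 mm behind the grasp point. The pads swing forward as they close: fully open they stand 13 mm farther back than shut.
Start: joints at [-1.291, 0.321, -0.07, 1.45, 0.023, 1.371, -0.057], TCP at [0.171, 0.627, 0.231] pointing down, gripper open.
Joint ranges: [-2.86, 2.86], [-0.3, 2.09], [-1.38, 1.24], [0.06, 2.45], [-1.56, 4.7], [0.09, 2.05], [-2.69, 2.69]. Speed limits (rad/s): [2.57, 2.57, 3.14, 3.14, 3.14, 3.14, 3.14].

## Interface

Orientations are given as a unit quaternion [w, x, y, z].
In Python, from cell import robot gives the robot as it stands. Calls block until the motion is done:
- robot.move_to(position, orientation): joint-space move of the TCP to a pose.
- robot.move_straight(position, frame=None, speed=0.15): straight line of the TCP; frame=None keeps the orientation; speed is the mean speed in m/s.
- robot.goto_joints(angles): joint-space move.
- robot.set_gripper(opening): opening from 0.0 (shut) to 1.0 (fully open); the grip force is fixed at half the most; returns when the fingers have stopped.
- robot.wait(seconds).
- robot.solve_ik(position, orientation): joint angles nearest the present ones, or None.
- robot.read_state(): the state.
- robot.get_image(name): name is "scene" or "top" or "wrist"; returns (picture, depth): 400x640x3 uint8, blue, green, red; 400x640 float32, m along the optical axis (not along the pixel's ray), 0 where there is no reading.
- robot.camera_params(name): a dict with "fx", "fy", "cx", "cy" (pixels), "view" (4x4, takes a point from world to camera coordinates). Camera axes: x right, y up, looking along -z (the intrinsics and any distortion apply to the point x, -y, -z); pixel columns grow to the right and rows downward; lengths in m; the calibration is good to about 2 mm. A picture is of the moment at which its call begins: read the wrist's pose just before it. camera_params takes no time and is no camera call; for the wrist camera it gives the pose at the moment of the call.
A pose or a line that the arm cannot do raises robot.Unreachable and nothing moves.
- robot.job_done(): hands the job in; it is judged then, once.
The state is a dict: "time": time; "qpos": joint angles; "joint_velocities": joint speeds; "effort": joint torques, N m; "position": TCP position; "tool_rot": TCP orientation; "force": force on the tool from outside, world axes, zero at the start; "wrist_torque": the same for the moment, N m; "finger_gap": opening from 0.0 (shut) to 1.0 (fully open); "grip_force": force on a finger pad.
Only numpy, scipy, OpenCV 4.12 (cv2) and the standard library are available. Lean on these libraries where they do the work, as an engineer would, in place of code of your own. Each camera call takes 0.05 s, during which the arm holds its last target. There are 200 camera calls.

## Working session

There is one attempt and no reset: what is moved stays moved. The work goes in short steps, each a Python script; the robot and the scene stay as the last script left them, time stands still between calls to the robot, and variables do not carry over. Pictures are saved under pics/ and viewed, at most 10 in all, crops included, and the job is handed in when it is done.

```bash
ls; mkdir -p pics; python3 - <<'E'
from cell import robot
import cv2,numpy as np
for n in("scene","top"):
    p,d=robot.get_image(n); cv2.imwrite(f"pics/{n}0.png",p); np.save(f"pics/{n}0.npy",d)
    c=robot.camera_params(n); print(n,c, (d>0).mean())
print(robot.read_state()["time"],robot.read_state()["tool_rot"])
E
```

```text
pics
scene {'fx': 477.5716605699869, 'fy': 477.5716605699869, 'cx': 320.22630230776053, 'cy': 205.13217299805567, 'view': array([[-0.24899851, -0.96847941,  0.00688361,  0.101974  ],
       [ 0.92322528, -0.23520379,  0.30386554, -0.61567163],
       [-0.29266847,  0.08201719,  0.95269006, -1.07597725],
       [ 0.        ,  0.        ,  0.        ,  1.        ]])} 0.99618359375
top {'fx': 410.4234625184269, 'fy': 410.4234625184269, 'cx': 317.0918559148036, 'cy': 199.77661651598666, 'view': array([[ 4.24637497e-03, -9.99990821e-01, -5.70634571e-04,
        -3.75586297e-02],
       [ 9.98535057e-01,  4.20941025e-03,  5.39446022e-02,
        -6.16428366e-01],
       [-5.39417050e-02, -7.98867632e-04,  9.98543767e-01,
        -1.04251963e+00],
       [ 0.00000000e+00,  0.00000000e+00,  0.00000000e+00,
         1.00000000e+00]])} 0.99602734375
0.1 [-6.43473819e-05  1.32467797e-01  9.91186942e-01 -8.51770110e-04]
```

View pics/scene0.png

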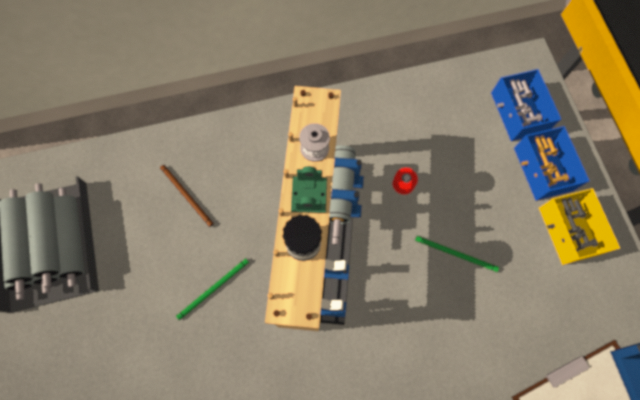

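View pics/top0.png

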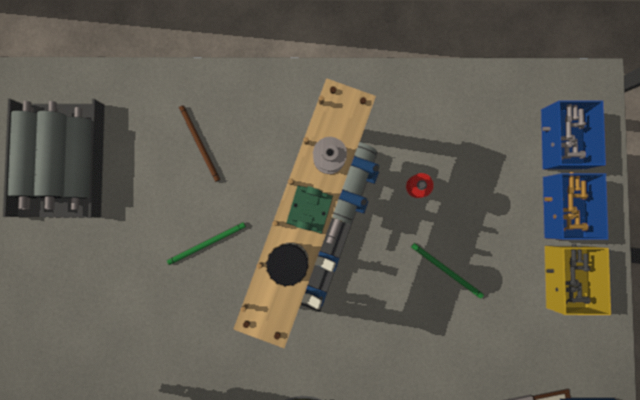

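The top view shows the stand running from (368,150) down-left to (312,300). The roller mouth is near (338,217), the steel nose near (330,240), and the white V-pads near (327,264) and (315,297). In the scene view the axle is at (335,232) and the pads at (338,266) and (335,305).

Possible mistakes for the axle (top view):
- green bars at (205,244) and (447,270)
- brown bar at (198,143)
- roller stubs in the crate at (25,207)

The choice is the bright bar sticking out of the mouth at (333,232). I'll check it in a close crop.

```bash
python3 - <<'E'
import cv2,numpy as np
a=cv2.imread("pics/top0.png")[195:315,290:390]; b=cv2.imread("pics/scene0.png")[195:330,300:380]
a=cv2.resize(a,None,fx=4.5,fy=4.5,interpolation=cv2.INTER_CUBIC); b=cv2.resize(b,None,fx=4,fy=4,interpolation=cv2.INTER_CUBIC)
o=np.zeros((545,780,3),np.uint8); o[:a.shape[0],:450]=a; o[:540,455:455+320]=b[:540]
cv2.imwrite("pics/crop0.png",o)
E
```

```text
(no output)
```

View pics/crop0.png

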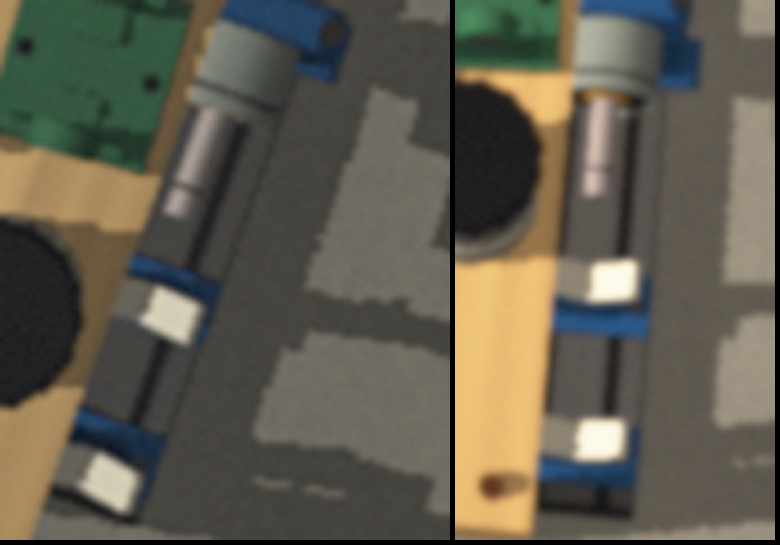

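The crop confirms it: a bright steel bar leaves the mouth at top px (337,218), with the nose at (329,243). The V valleys are at (322,262) and (308,300). In the scene view the same points are at (337,219), (335,244), (334,265) and (330,305). I'll triangulate these and check against depth.

```bash
cat > h.py <<'E'
import cv2,numpy as np
from cell import robot
F=np.diag([1.,-1,-1,1])
def PM(c): return np.array([[c["fx"],0,c["cx"]],[0,c["fy"],c["cy"]],[0,0,1]])@(F@c["view"])[:3]
def tri(c1,u1,c2,u2):
    X=cv2.triangulatePoints(PM(c1),PM(c2),np.array(u1,float).reshape(2,1),np.array(u2,float).reshape(2,1)).ravel(); return X[:3]/X[3]
def onz(c,u,z):
    M=np.linalg.inv(F@c["view"]); r=M[:3,:3]@[(u[0]-c["cx"])/c["fx"],(u[1]-c["cy"])/c["fy"],1]; o=M[:3,3]
    return o+r*(z-o[2])/r[2]
def dep(c,u,d):
    z=float(np.median(d[int(u[1])-1:int(u[1])+2,int(u[0])-1:int(u[0])+2])); M=np.linalg.inv(F@c["view"])
    return (M@[(u[0]-c["cx"])/c["fx"]*z,(u[1]-c["cy"])/c["fy"]*z,z,1])[:3]
E
python3 - <<'E'
from h import *
np.set_printoptions(precision=4,suppress=True)
cs,ct=robot.camera_params("scene"),robot.camera_params("top")
dt=np.load("pics/top0.npy");ds=np.load("pics/scene0.npy")
T=dict(mouth=((337.1,218.3),(337,218.7),.136),nose=((329.3,242.8),(334.75,243.75),.136),axm=((333.2,230.5),(335.9,231.2),.136),v1=((322.2,262.1),(333.75,265),.114),v2=((308.4,299.7),(330.25,305),.114))
for k,(t,s,z) in T.items(): print(k,tri(ct,t,cs,s),"ray top",onz(ct,t,z),"ray scene",onz(cs,s,z),"dep",dep(ct,t,dt),dep(cs,s,ds))
a,b=[(onz(ct,T[k][0],.114)+onz(cs,T[k][1],.114))[:2]/2 for k in("v1","v2")]
print(np.linalg.norm(b-a),np.degrees(np.arctan2(*(b-a)[::-1])))
p,_=robot.get_image("wrist"); cv2.imwrite("pics/w0.png",p)
for n in"scene","top": print(n,np.linalg.inv(robot.camera_params(n)["view"])[:3,3])
E
```

```text
mouth [ 0.5681 -0.0808  0.1327] ray top [ 0.568  -0.0809  0.136 ] ray scene [ 0.5673 -0.0802  0.136 ] dep [ 0.5677 -0.0797  0.1604] [ 0.5651 -0.0793  0.144 ]
nose [ 0.5121 -0.0617  0.127 ] ray top [ 0.5122 -0.0633  0.136 ] ray scene [ 0.5105 -0.0596  0.136 ] dep [ 0.5122 -0.0633  0.1358] [ 0.5116 -0.06    0.1311]
axm [ 0.5402 -0.0713  0.1289] ray top [ 0.5401 -0.0721  0.136 ] ray scene [ 0.5387 -0.0698  0.136 ] dep [ 0.5401 -0.0721  0.1357] [ 0.5393 -0.0701  0.1336]
v1 [ 0.4667 -0.0468  0.1157] ray top [ 0.4663 -0.0475  0.114 ] ray scene [ 0.4671 -0.0464  0.114 ] dep [ 0.4665 -0.0475  0.116 ] [ 0.4671 -0.0464  0.1138]
v2 [ 0.3805 -0.0155  0.1168] ray top [ 0.3798 -0.0159  0.114 ] ray scene [ 0.3808 -0.0152  0.114 ] dep [ 0.3802 -0.016   0.116 ] [ 0.381  -0.0153  0.1124]
0.09191534228119243 160.03380237609355
scene [0.2789 0.0422 1.2115]
top [ 0.5594 -0.0358  1.0742]
```

Heights and the 92 mm rest spacing (90 expected) agree. The axle line runs at 160°, with the nose about 57 mm out. Next I'll check reachability of the leaned grasps.

```bash
cat >> h.py <<'E'
from scipy.spatial.transform import Rotation as Ro
np.set_printoptions(precision=4,suppress=True)
A=np.radians(160.3); ys=np.array([np.cos(A),np.sin(A),0]); xs=np.array([np.sin(A),-np.cos(A),0]); zs=np.array([0,0,1.])
O=np.array([.4667,-.0470,0])-.105*ys
def S(x,y,z): return O+x*xs+y*ys+z*zs
def inS(p): return np.array([(p-O)@xs,(p-O)@ys,p[2]])
def tool(L,sg):
    z=np.sin(L)*xs-np.cos(L)*zs; x=sg*ys; q=Ro.from_matrix(np.c_[x,np.cross(z,x),z]).as_quat(); return np.r_[q[3],q[:3]],z
def tcp(L,y,back=0,z=.128): return S(0,y,z)+tool(L,1)[1]*(.019-back)
E
python3 - <<'E'
from h import *
print(inS(np.array([.5121,-.0617,.127])),inS(np.array([.5402,-.0713,.129])),inS(np.array([.3805,-.0155,.1168])),inS(np.array([.568,-.0808,.13])))
print(Ro.from_quat(np.roll(robot.read_state()["tool_rot"],-1)).as_matrix())
for L in(30,37,45):
  for sg in(1,-1):
    q=tool(np.radians(L),sg)[0]
    for y,b in((.018,0),(.08,0),(.15,0),(.018,.2),(.08,.1)): print(L,sg,y,b,robot.solve_ik(tcp(np.radians(L),y,b),q))
p=np.array(robot.read_state()["position"]); 
for r in((.171,.627,.5),(.171,.55,.5),(.45,-.25,.5)): print(robot.solve_ik(np.array(r),robot.read_state()["tool_rot"]))
E
```

```text
[0.0015 0.0573 0.127 ] [0.0019 0.0276 0.129 ] [0.0006 0.1968 0.1168] [ 0.0023 -0.0018  0.13  ]
[[-0.9649  0.2627 -0.0003]
 [ 0.2627  0.9649 -0.0015]
 [-0.0001 -0.0015 -1.    ]]
30 1 0.018 0 [-0.5281  0.4426  1.1165  1.9291 -0.9426  1.3276  2.1968]
30 1 0.08 0 [-0.6859  0.2692  1.2187  2.0738 -0.8242  1.2343  2.1521]
30 1 0.15 0 [-0.8464 -0.1668  1.2275  2.2264 -0.4303  1.0324  1.8367]
30 1 0.018 0.2 [ 0.6428  0.14   -0.0701  1.6592 -0.5009  1.4847  1.88  ]
30 1 0.08 0.1 [ 0.5782  0.049  -0.0701  1.9365 -0.5351  1.2926  1.921 ]
30 -1 0.018 0 [-0.3516  0.3375  0.8737  1.9249 -0.8304  1.2395 -1.0262]
30 -1 0.08 0 [-0.3997  0.1636  0.8706  2.0684 -0.7156  1.1558 -1.0841]
30 -1 0.15 0 [-0.2585 -0.0478  0.6735  2.2163 -0.5668  1.0768 -1.1976]
30 -1 0.018 0.2 [-0.1898  0.1729  0.8673  1.6866 -0.6228  1.5467 -1.1516]
30 -1 0.08 0.1 [-0.5076  0.0397  1.0521  1.9672 -0.5667  1.316  -1.1769]
37 1 0.018 0 [ 0.69    0.2989 -0.2569  1.8963 -0.64    1.1193  2.0035]
37 1 0.08 0 [ 0.7188  0.1825 -0.2571  2.0402 -0.6724  1.117   2.0539]
37 1 0.15 0 [ 0.756   0.0434 -0.2573  2.1931 -0.703   1.1339  2.1
[... 701 characters left out ...]
99   1.1948  2.2474]
45 1 0.018 0.2 [ 0.0544  0.3702  0.8741  1.6959 -0.9035  1.7314  2.2897]
45 1 0.08 0.1 [ 0.9213  0.1898 -0.2572  1.9383 -0.7048  1.375   2.1601]
45 -1 0.018 0 [-0.2013  0.4704  0.8737  1.931  -1.099   1.4519 -0.773 ]
45 -1 0.08 0 [-0.2258  0.3225  0.8733  2.0749 -1.0118  1.3741 -0.7693]
45 -1 0.15 0 [-0.2396  0.1315  0.8692  2.2278 -0.893   1.2821 -0.8022]
45 -1 0.018 0.2 [-0.074   0.4444  1.0662  1.6993 -0.9729  1.7978 -0.7979]
45 -1 0.08 0.1 [-0.2517  0.2964  1.0673  1.9754 -0.9201  1.5617 -0.7862]
[-1.3107  0.3665 -0.0581  0.8589  0.0222  1.9181 -0.0525]
[-1.2707  0.1852 -0.0569  1.0877  0.011   1.8704 -0.0184]
[ 0.5207  0.0476 -0.0702  1.2405  0.005   1.8533  1.757 ]
```

```bash
cat >> h.py <<'E'
L=np.radians(37); Q,Z=tool(L,-1)
E
python3 - <<'E'
from h import *
robot.move_straight(np.array([.171,.6,.5]),speed=.3)
robot.goto_joints(np.array([.5207,.0476,-.0702,1.2405,.005,1.8533,1.757-np.pi]))
for y,b in((.025,.17),(.02,0),(.08,0),(.15,0)): print(robot.solve_ik(tcp(L,y,b),Q))
robot.move_to(tcp(L,.025,.17),Q)
c=robot.camera_params("wrist"); p,d=robot.get_image("wrist"); cv2.imwrite("pics/w1.png",p); np.save("pics/w1.npy",d)
np.save("pics/w1c.npy",c,allow_pickle=True)
s=robot.read_state(); print(s["time"],s["qpos"],inS(np.array(s["position"])),s["finger_gap"])
for y in(0,.057,.105,.195):
    v=PM(c)@np.r_[S(0,y,.128),1]; print(y,v[:2]/v[2])
E
```

```text
[ 0.6431  0.1846  0.0028  1.7304 -0.6162  1.4698 -1.1273]
[ 0.5294  0.284  -0.0736  1.9071 -0.6929  1.1433 -1.098 ]
[ 0.5279  0.1724 -0.0523  2.0469 -0.7077  1.1351 -1.06  ]
[ 0.5196  0.0347 -0.0182  2.201  -0.7127  1.1389 -1.0273]
5.4417 [ 0.6425  0.1833  0.0022  1.7274 -0.6159  1.4703 -1.1276] [-0.0906  0.0239  0.2505] 0.997319967087346
0 [322.5124 156.5189]
0.057 [322.2045 221.1302]
0.105 [321.9679 270.8002]
0.195 [321.5714 354.01  ]
```

View pics/w1.png

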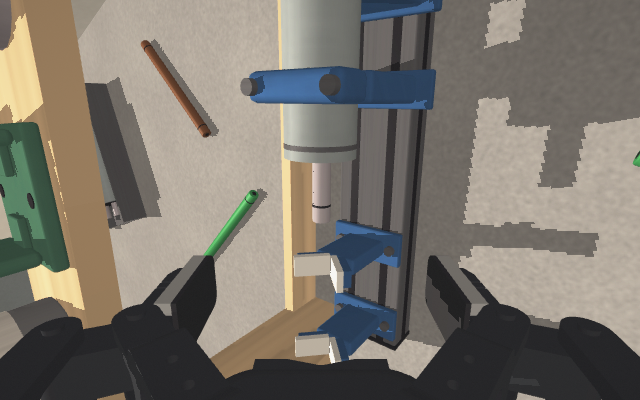

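The wrist view shows the bright bar at column 321 (322 predicted) with the nose at row 221 (221 predicted), so the line is confirmed. Grasp and make the first pull.

```bash
cat >> h.py <<'E'
def st(tag):
    s=robot.read_state(); print(tag,round(s["time"],2),inS(np.array(s["position"])-Z*.019),"gap",round(s["finger_gap"],3),"F",np.array(s["force"]),"grip",s["grip_force"])
    return s
def look(n):
    c=robot.camera_params("wrist"); p,d=robot.get_image("wrist"); cv2.imwrite(f"pics/{n}.png",p); np.save(f"pics/{n}.npy",d)
    for y in(.0,.105,.195): v=PM(c)@np.r_[S(0,y,.128),1]; print(y,v[:2]/v[2])
E
python3 - <<'E'
from h import *
robot.set_gripper(.6)
robot.move_straight(tcp(L,.021,.06),speed=.2)
robot.move_straight(tcp(L,.021,0),speed=.1); st("at")
robot.set_gripper(0); st("held")
robot.move_straight(tcp(L,.05,0),speed=.06); st("mid")
robot.move_straight(tcp(L,.079,0),speed=.06); st("end")
look("w2")
E
```

```text
at 7.33 [-0.0005  0.0205  0.1284] gap 0.6 F [ 0.7182 -0.3406  0.4658] grip 0.0
held 7.75 [-0.0002  0.0205  0.1288] gap 0.166 F [-1.3875 -0.8908  4.4638] grip 58.38111340999603
mid 8.38 [0.0002 0.0515 0.1278] gap 0.166 F [-3.1669  0.5407  5.7802] grip 58.4710693359375
end 9.02 [0.0001 0.0807 0.1275] gap 0.167 F [-2.5434  0.2422  2.2353] grip 58.402390480041504
0.0 [321.7642  63.4036]
0.105 [321.4207 339.847 ]
0.195 [321.2196 501.7079]
```

View pics/w2.png

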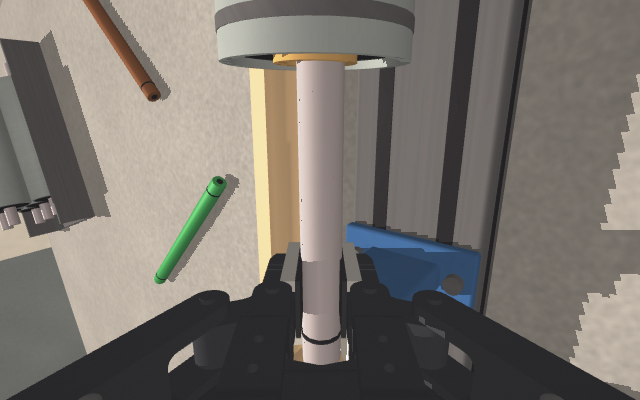

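The picture shows the bar gripped at about (320,310) with its nose under the gripper, at V1, and no slip. Next come two more pulls, shifting the open fingers back along the bar between them.

```bash
python3 - <<'E'
from h import *
robot.set_gripper(.5); st("rel1")
robot.move_straight(tcp(L,.02,0),speed=.12)
robot.set_gripper(0); st("held2")
for y in(.05,.079): robot.move_straight(tcp(L,y,0,.1275),speed=.06); st("pull2")
robot.set_gripper(.5); st("rel2")
robot.move_straight(tcp(L,.035,.12,.1275),speed=.2)
look("w3")
E
```

```text
rel1 9.45 [0.     0.0789 0.1278] gap 0.503 F [ 0.3515 -0.6238 -0.9721] grip 0.0
held2 10.46 [-0.0001  0.0206  0.1281] gap 0.166 F [-2.1941 -0.7767  1.5217] grip 58.370978236198425
pull2 11.11 [0.     0.051  0.1274] gap 0.166 F [-2.4739 -0.3096  1.2188] grip 58.43738794326782
pull2 11.74 [-0.      0.079   0.1275] gap 0.163 F [-0.1318 -0.0924 -2.4613] grip 58.379108905792236
rel2 12.12 [0.0001 0.0787 0.1277] gap 0.499 F [-0.7647  0.3626 -0.032 ] grip 0.0
0.0 [321.2207 150.4316]
0.105 [321.0913 288.065 ]
0.195 [321.0004 384.7804]
```

View pics/w3.png

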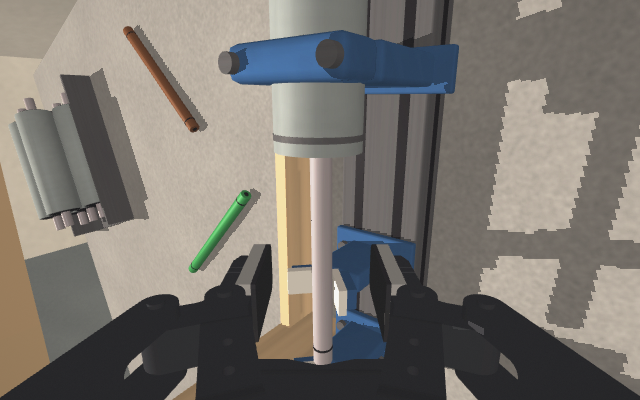

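Nose at about (322,362), so roughly y = 175 mm. The bar now lies on the bore (128) and V1 (125), sloping nose-down. It would reach V2 about 2.5 mm low, so I'll grip nearer its middle, tilt and lift it slightly, carry the nose over V2, lower, and release.

```bash
cat >> h.py <<'E'
def tilted(y,z,a):
    r=Ro.from_rotvec(a*xs); q=(r*Ro.from_quat(np.roll(Q,-1))).as_quat()
    return S(0,y,z)+r.apply(Z)*.019, np.r_[q[3],q[:3]]
def go(y,z,a,speed=.06): p,q=tilted(y,z,a); robot.move_straight(p,q,speed=speed); return st(f"y{y} z{z}")
E
python3 - <<'E'
from h import *
robot.move_straight(tcp(L,.043,0,.1268),speed=.15)
robot.set_gripper(0); st("held3")
go(.044,.1295,.03,.03)
go(.062,.1295,.03); go(.079,.1295,.03)
go(.079,.1275,.0,.03)
robot.set_gripper(.5); st("rel3")
robot.move_straight(tcp(L,.035,.12,.1275),speed=.2)
look("w4")
E
```

```text
held3 14.29 [-0.0004  0.0421  0.1279] gap 0.164 F [-2.6249 -2.1948  6.1806] grip 58.42572033405304
y0.044 z0.1295 14.54 [-0.0001  0.0444  0.129 ] gap 0.163 F [ 1.1782 -0.2739 -1.0468] grip 58.4613561630249
y0.062 z0.1295 14.99 [-0.      0.0631  0.1293] gap 0.164 F [ 0.1453 -0.3269 -2.0788] grip 58.42868149280548
y0.079 z0.1295 15.43 [-0.0001  0.0797  0.1295] gap 0.165 F [ 0.4851  0.3774 -1.8742] grip 58.4269255399704
y0.079 z0.1275 15.68 [-0.0002  0.0785  0.1279] gap 0.164 F [ 0.359  -1.3321 -0.4166] grip 58.5588937997818
rel3 16.06 [0.0002 0.079  0.1275] gap 0.502 F [-0.0475  0.8258  0.381 ] grip 0.0
0.0 [321.2136 150.3908]
0.105 [321.0883 288.0368]
0.195 [321.0002 384.7558]
```

View pics/w4.png

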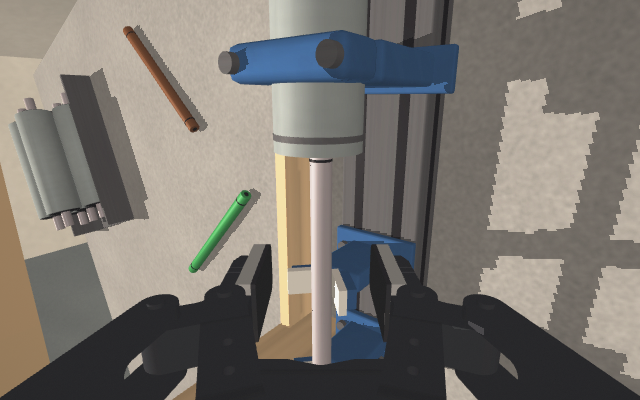

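The tail's ring now shows just outside the mouth at (320,160), so the nose is at about 212 and over V2. One last pull of about 45 mm and then lower.

```bash
python3 - <<'E'
from h import *
robot.move_straight(tcp(L,.03,0,.127),speed=.15)
robot.set_gripper(0); st("held4")
go(.045,.1275,0); go(.075,.1275,0); go(.075,.1255,0,.03)
robot.set_gripper(.5); st("rel4")
robot.move_straight(tcp(L,.05,.12,.1275),speed=.2)
robot.move_straight(tcp(L,.03,.2,.14),speed=.2)
look("w5")
for n in("top","scene"):
    p,d=robot.get_image(n); cv2.imwrite(f"pics/{n}5.png",p)
w=cv2.imread("pics/w5.png")
a=cv2.resize(cv2.imread("pics/top5.png")[195:315,290:390],None,fx=3.3,fy=3.3); o=np.zeros((400,800,3),np.uint8)
o[:,:470]=w[:,100:570]; o[:396,470:800]=a; cv2.imwrite("pics/f5.png",o)
E
```

```text
held4 18.22 [-0.0001  0.0292  0.1282] gap 0.165 F [-0.2679 -0.7133  5.4742] grip 58.48306953907013
y0.045 z0.1275 18.62 [0.     0.0469 0.1265] gap 0.167 F [-0.9907  0.7545 -1.2466] grip 58.40131938457489
y0.075 z0.1275 19.27 [0.     0.0754 0.1275] gap 0.167 F [-1.223   0.3951 -2.2596] grip 58.4200644493103
y0.075 z0.1255 19.52 [0.0003 0.0749 0.1258] gap 0.162 F [-0.9468 -0.0549  1.753 ] grip 58.892308473587036
rel4 19.9 [-0.      0.0748  0.1255] gap 0.498 F [0.0672 0.9284 0.0237] grip 0.0
0.0 [329.1852 142.5093]
0.105 [328.4543 247.0845]
0.195 [327.915  324.2471]
```

View pics/f5.png

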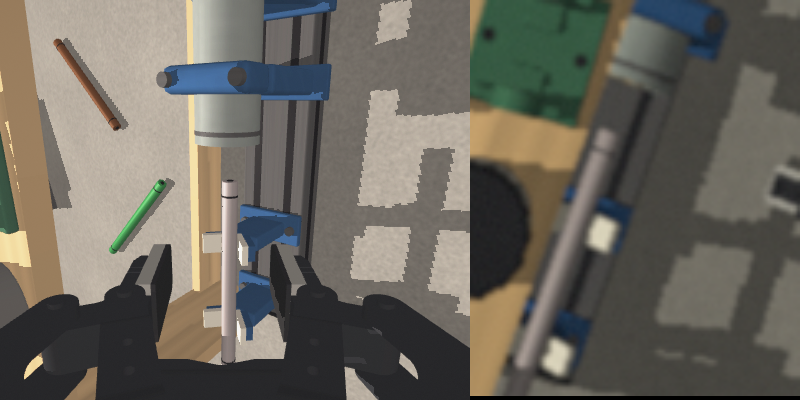

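The tail is at wrist row 180, which puts it about 36 mm out of the mouth and the nose near 256 mm. The bar lies along the predicted column through both Vs, and the gripper is clear. Handing in.

```bash
python3 -c "
from h import *
print(robot.job_done())"
```

```text
the job is handed in; nothing more can be done
None
```

The axle is drawn clear of the roller and released, lying in both V-rests with its tail about 36 mm out of the mouth and its nose at about 256 mm; nothing else was touched as far as I could see, and the job is handed in with no verdict shown.

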